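# Show the star mould to the inspection camera

### The arm

A 6-joint arm with a two-finger parallel gripper is mounted at the origin on the work surface. World frame = base frame: x ahead of the robot, y to its left, z up, the work surface at z = 0. Lengths are in mm, angles in rad, forces in N, time in s.
With the tool pointing down it reaches from about 400 to 925 mm from the base axis. Payload 12.5 kg.
Tool frame: the origin (TCP) lies midway between the tips of the shut fingers; the grasp point (between the pads) lies 19 mm behind it; z points along the fingers, y is the direction in which the jaws open and shut (so a half turn about z gives the same grasp; the last joint's range is limited). The gripper opens to 95 mm and grips with 3 to 60 N. Pads are 20 mm wide; open, the fingers measure 119 mm over their backs; the gripper's body (75 mm by 180 mm) begins 59 mm behind the grasp point.
Start: joints at [1.096, 0.491, 1.559, -0, 1.092, -0.106], TCP at [225.295, 583, 214.661] pointing down, gripper open.
Joint ranges: [-3.1, 3.1], [-0.84, 2.19], [0.05, 2.79], [-1.13, 4.28], [0.06, 2.93], [-2.69, 2.69]. Speed limits (rad/s): [2.22, 2.22, 2.79, 3.14, 3.14, 3.14].

### API

Orientations are given as [roll, pitch, yaw] about the fixed x, y, z axes, in that order (R = Rz(yaw) Ry(pitch) Rx(roll)).
In Python, from cell import env gives the robot as it stands.
- The arm moves only by the tool servo_tool, never from a script. Its argument "plan" is a list of rows, each a list of 7 numbers: the shift along the tool's x, y, z in m, then the turn, a rotation vector about the tool's x, y, z in degrees, then the opening in per cent of the stroke, from 0 (shut) to 100 (fully open). In form: [[dx, dy, dz, wx, wy, wz, jaw], ...]. A call has 1 to 8 rows; each row shifts and turns the pose as measured when the row begins, along the tool's axes as they then stand; what a row does not reach is not made up. A row lasts 1/12 s, in which the tool goes at most 41.7 mm and 7.16 degrees, less where a joint would pass 70% of its speed; a pose out of reach is approached as far as the arm can. A call is refused whole if a number of a shift passes 0.0417 or a number of a turn 7.16, either way. A call with a gripper value outside its range is refused whole. The fingers move at their own pace and stop on an object; the grip force is fixed at half the most. Time passes only in rows, so rows that do not move let the fingers close. It gives the time, the measured TCP pose, the force and the opening at its end, in the units of the state.
- env.state(): the state, without advancing time (a new reading comes with each control period).
- env.read_camera(name): name is "scene" or "top" or "wrist"; returns a dict with "img" (420x560x3 uint8, blue, green, red), "intrinsics" (3x3 intrinsics, pixels), "R" (3x3) and "t" (3): a world point X has camera coordinates R X + t. Camera axes: x right, y down, z forward; pixel columns grow to the right and rows downward; lengths in mm; the calibration is good to about 2 mm. A picture is of the moment at which its call begins. There is no depth.
- env.job_done(): hands the job in, once; it reports no verdict.
The state is a dict: "t": time; "joints": joint angles; "qvel": joint speeds; "tau": joint torques, N m; "eef_pos": TCP position; "tcp_rot": TCP orientation; "ft_force": force on the tool from outside, world axes, zero at the start; "moment": the same for the moment, N m; "opening": opening from 0.0 (shut) to 1.0 (fully open).
Only numpy, scipy, OpenCV 4.12 (cv2) and the standard library are available. Lean on these libraries where they do the work, as an engineer would, in place of code of your own. Each camera call takes 0.05 s, during which the arm holds its last target. There are 200 camera calls.

### The job

Take the star mould, the shortest of the three chocolate moulds standing in the drying rack, up out of the rack and show its star cavities to the inspection camera: hold it in the air with the cavity side facing the lens squarely, the rows of stars centred on the lens axis 25 cm in front of the glass, its long edges level. Do not touch the camera, and leave the other moulds, the scraper and the pan where they are. Finish while still holding the mould there, quite still, in the gripper: it is not put down.

Things in the scene. Friction and masses are not known exactly. Their poses are not given: they have to be found in the camera images.
- star_mould: star mould: rigid pale plate 200 mm long, 120 tall, 24 thick, about 0.35 kg, on a long edge in any one of the rack's slots. Origin: centre of its underside; z up to its upper long edge, y along its length, x out of the cavity face (away from the robot in the rack), which has 2 rows of 4 red star cavities, 34 mm across, in the lower 83 mm. Above them both faces are plain, to grip across the 24 mm.
- stars_centre (a point): the middle of the two rows of stars on the star mould's cavity face: 12 mm along x and 46 mm along z from the mould's origin; axes as the mould's.
- stars_front (a point): the point in the air 100 mm straight out (along the mould's x) from stars_centre, moving with the mould; axes as the mould's. When the mould is shown rightly it lies between the mould and the lens, 150 mm from the glass.
- lens (a point): centre of the inspection camera's front glass (lens 40 mm across, ringed by small white lamps, on a black head 70 x 50 x 50 mm behind it). Its x is the viewing direction, out of the lens: roughly to the robot's left and tipped up 10 to 23 degrees (varies, held by a stiff hinge); y is level, to the left of the view; z square to both, upwards.
- camera: foot of the inspection camera, fixed to the table: a round steel base of 100 mm diameter with a post and a fork that carries the head on a hinge 130 mm above the table; overall about 165 mm high. Origin at the centre of the base's underside, x towards where the lens looks (level), z up.
- rack: fixed drying rack: steel tray 250 x 300 mm, 6 mm thick, with three slots along its y, at -75, 0 and 75 mm in its x, each between four upright 6 mm rods (60 mm either side of the middle, tips 63 mm above the table, 2.5 mm play on each face of a mould). Moulds stand on the tray and are free once lifted 60 mm. Origin: centre of the underside; z up, x away from the robot.
- big_mould_a: bystander: one of two alike big chocolate moulds, 275 mm long, 135 mm tall and 24 mm thick, 0.6 kg, with 3 rows of square cavities, standing on a long edge in the rack like the star mould. Origin at the centre of its underside, z up, y along its length, x towards its cavity face. Leave it standing as it is.
- big_mould_b: bystander: one of two alike big chocolate moulds, 275 mm long, 135 mm tall and 24 mm thick, 0.6 kg, with 3 rows of square cavities, standing on a long edge in the rack like the star mould. Origin at the centre of its underside, z up, y along its length, x towards its cavity face. Leave it standing as it is.
- scraper: bystander: a scraper with a steel blade 110 mm wide and a black handle, about 180 mm long and 22 mm high in all, lying on the table. Origin on the table under the joint of blade and handle, x along it towards the blade.
- pan: bystander: an open, narrow steel pan, 108 x 176 mm and 100 mm high, on the table. Origin at the centre of its underside.

How it is judged (in metres and radians):
On the way:
1. the star mould is lifted clear of the rack in the gripper (height (world z) of star_mould above 0.07 m and contact force between the fingers and star_mould above 1 N and contact force between star_mould and rack below 0.3 N), for 0.2 s.
At the end, for the whole second after the job is handed in: Star mould held still in the gripper, touching nothing else, cavity face towards the lens: middle of the stars 225 to 275 mm from the glass and within 25 mm of the lens axis each way, square and level within 8 degrees; bystanders within 30 mm of their starts; camera untouched (all of step 1 and x of stars_centre in the frame of lens between 0.225 and 0.275 m and y of stars_centre in the frame of lens between -0.025 and 0.025 m and z of stars_centre in the frame of lens between -0.025 and 0.025 m and x of stars_front in the frame of lens below 0.2 m and angle between the x axis of star_mould and the x axis of lens, either way round below 0.14 rad and angle between the y axis of star_mould and the y axis of lens, either way round below 0.14 rad and linear speed of star_mould below 0.02 m/s and angular speed of star_mould below 0.15 rad/s and contact force between star_mould and camera below 0.3 N and contact force between star_mould and big_mould_a below 0.3 N and contact force between star_mould and big_mould_b below 0.3 N and contact force between star_mould and pan below 0.3 N and contact force between star_mould and scraper below 0.3 N and distance of each of big_mould_a, big_mould_b, scraper, pan from where it was at the start of the episode below 0.03 m); the arm keeps its last pose, push and grip.
It fails at once if one of the big moulds is displaced by more than 30 mm (distance of big_mould_a from where it was at the start of the episode above 0.03 m).
It fails at once if one of the big moulds is displaced by more than 30 mm (distance of big_mould_b from where it was at the start of the episode above 0.03 m).
It fails at once if the scraper is displaced by more than 30 mm (distance of scraper from where it was at the start of the episode above 0.03 m).
It fails at once if the steel pan is displaced by more than 30 mm (distance of pan from where it was at the start of the episode above 0.03 m).
It fails at once if the camera is touched (contact force between any of the arm, the fingers, star_mould and camera above 1 N).
It also fails if it takes over 35 s, if anything falls off the work surface, if the arm or the gripper's body presses on something with over 40 N, if the wrist force passes 120 N, or if a joint passes its speed limit or range.

## Working session

There is one attempt and no reset: what is moved stays moved. The work goes in short steps, Python scripts to look and compute and a tool call to move; the robot and the scene stay as the last step left them, time stands still between calls to the robot, and variables do not carry over. Pictures are saved under pics/ and viewed, about 8 in all and at most 12, crops included, and the job is handed in when it is done.

Besides the shell and the picture viewer there is one more tool, called after "Emit:" in YAML: its name, and indented under it one key for each argument. servo_tool: Moves the arm, as the interface text tells. Its arguments: {"type":"object","properties":{"plan":{"type":"array","items":{"type":"array","items":{"type":"number"}}}},"required":["plan"]}

```bash
mkdir -p pics; ls
cat > h.py <<'E'
import numpy as np, cv2
from cell import env
from scipy.spatial.transform import Rotation as Ro
def cam(n):
    c=env.read_camera(n); return c['img'],np.array(c['intrinsics']),np.array(c['R']),np.array(c['t']).ravel()
def ray(c,u,v):
    K,R,t=c[1:4]; o=-R.T@t; d=R.T@np.linalg.inv(K)@np.array([u,v,1.]); return o,d/np.linalg.norm(d)
def onz(c,u,v,z):
    o,d=ray(c,u,v); return o+d*(z-o[2])/d[2]
def tri(a,pa,b,pb):
    o,d=ray(a,*pa);p,e=ray(b,*pb)
    s=np.linalg.lstsq(np.c_[d,-e],p-o,rcond=None)[0]; A=o+s[0]*d;B=p+s[1]*e
    return (A+B)/2,np.linalg.norm(A-B)
def proj(c,X):
    q=c[1]@(c[2]@np.asarray(X,float)+c[3]); return q[:2]/q[2]
E
python3 - <<'E'
from h import *
print(env.state())
ims=[]
for n in ('scene','top','wrist'):
    c=cam(n); cv2.imwrite(f'pics/{n}0.png',c[0]); print(n,-c[2].T@c[3],c[2][2])
E
```

```text
pics
{'t': 0.0, 'joints': array([ 1.09641681e+00,  4.91517774e-01,  1.55945445e+00,  2.37651178e-05,
        1.09171226e+00, -1.05595192e-01]), 'qvel': array([ 9.43695589e-04,  2.31714973e-03, -2.49523988e-03, -1.53443544e-04,
       -3.49672518e-05,  2.21515901e-06]), 'tau': array([-2.19245463e-03, -6.12660527e+01, -2.58163762e+01,  6.91532576e-02,
        4.83036088e-02, -1.35918576e-04]), 'eef_pos': array([225.1569005 , 582.76666153, 214.08599284]), 'tcp_rot': array([-3.14050913e+00, -1.36038198e-04,  2.77279729e+00]), 'ft_force': array([ 0.8011891 ,  0.2516419 , -0.29442836]), 'moment': array([ 0.02191321, -0.05259471,  0.04672178]), 'opening': 1.001315786086075}
scene [1188.73569742  336.58880786  824.2334425 ] [-0.56201495 -0.42215166 -0.71128558]
top [ 342.65898009 -102.75493924 1258.30509518] [ 0.24512398  0.03000904 -0.96902719]
wrist [147.21014277 612.96967592 383.76685056] [ 0.27260238 -0.10573204 -0.95629947]
```

View pics/scene0.png

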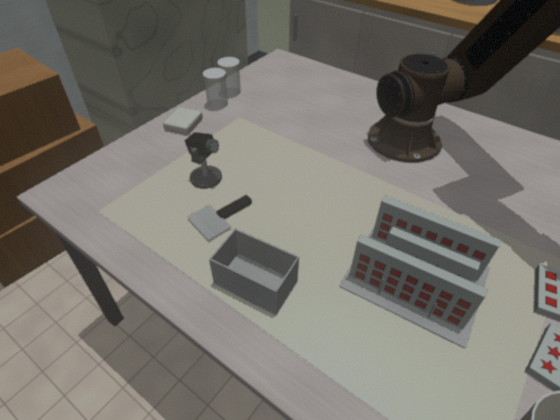

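View pics/top0.png

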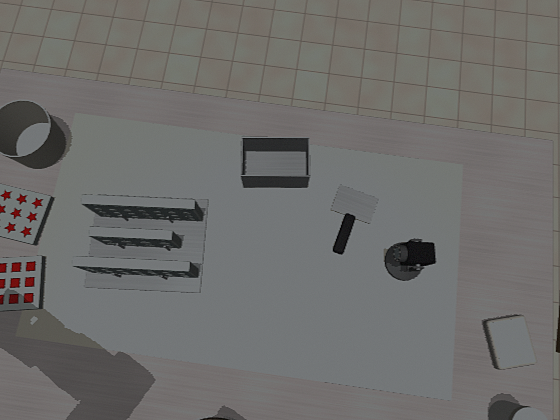

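The star mould is the short plate in the middle slot (top view about (137,238)). The inspection camera stands at top (405,258) and scene (205,160). The pan and scraper lie between rack and camera. Next I enlarge these areas.

Run:
```python
from h import *
T=cv2.imread('pics/top0.png');S=cv2.imread('pics/scene0.png')
def crop(I,x,y,w,h,s): 
    return cv2.convertScaleAbs(cv2.resize(I[y:y+h,x:x+w],None,fx=s,fy=s,interpolation=cv2.INTER_CUBIC),alpha=1.7)
a=crop(T,70,190,150,110,4)      #600x440
o=np.zeros((600,800,3),np.uint8)
a=crop(T,70,190,150,110,5.33); o=cv2.resize(a,(800,587)); cv2.imwrite('pics/a.png',o)
b=np.hstack([crop(T,370,225,80,70,5),crop(S,170,120,80,70,5)]); cv2.imwrite('pics/b.png',b); print(b.shape)
```

```text
(350, 800, 3)
```

View pics/a.png

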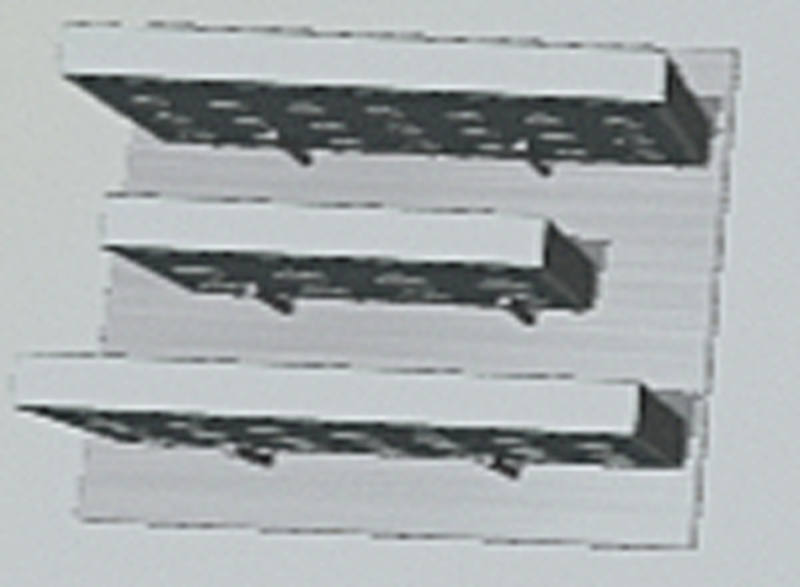

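View pics/b.png

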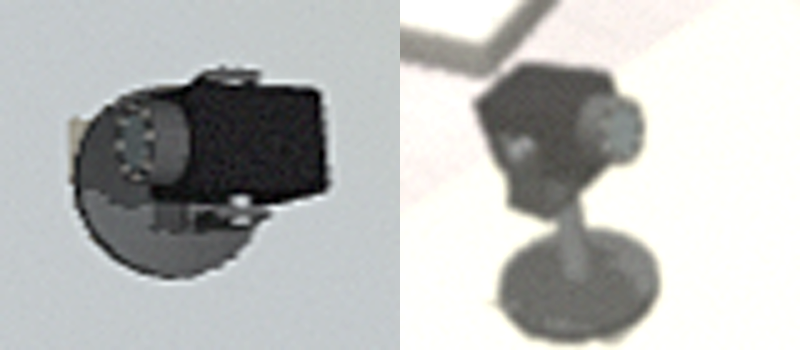

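Picture a shows the three plates. The middle plate's top face has crop corners (103,195), (547,213), (545,267) and (103,246). Picture b shows the camera: lens centre in top at about (397.4,252.4) and in scene at (214.4,145.6), tipped up. Now I compute positions.

Run:
```python
from h import *
T=cam('top');S=cam('scene')
f=lambda p:(p[0]/5.333+70,p[1]/5.333+190)
for nm,z,P in (('star',126,[(103,195),(547,213),(545,267),(103,246)]),('far',141,[(60,25),(667,50),(665,102),(62,75)]),('near',141,[(15,355),(640,380),(638,433),(15,406)]),('tray',6,[(738,48),(695,548),(80,518)])):
    Q=np.array([onz(T,*f(p),z) for p in P]); print(nm,Q.round(0)[:,:2].tolist(),Q.mean(0).round(1))
    if len(Q)==4: print('  L',np.linalg.norm(Q[1]-Q[0]),np.linalg.norm(Q[2]-Q[3]),'W',np.linalg.norm(Q[3]-Q[0]),'dir',np.degrees(np.arctan2(*(Q[0]-Q[1]+Q[3]-Q[2])[[0,1]])))
g=lambda p:(p[0]/5+370,p[1]/5+225)
k=lambda p:((p[0]-400)/5+170,p[1]/5+120)
print('lens',tri(T,g((137,137)),S,k((622,128))))
print('base top',onz(T,*g((168,187)),5),'base scene',onz(S,*k((579,282)),5))
for p in [(242,137),(308,137),(308,188),(242,188)]: print('pan',onz(T,*p,100))
```

```text
star [[520.0, 377.0], [540.0, 178.0], [516.0, 174.0], [497.0, 372.0]] [518.3 275.4 126. ]
  L 200.4643795843827 198.70311785797225 W 23.48048636869787 dir -5.5749948741507245
far [[592.0, 409.0], [619.0, 135.0], [595.0, 132.0], [569.0, 402.0]] [593.6 269.6 141. ]
  L 274.95465142772696 271.8712520871516 W 23.607556662356934 dir -5.612348684154376
near [[442.0, 392.0], [470.0, 120.0], [447.0, 116.0], [420.0, 387.0]] [445.  253.7 141. ]
  L 274.0187152606746 271.87836743407274 W 22.474643833445544 dir -5.730644186598818
tray [[658.0, 129.0], [409.0, 105.0], [382.0, 402.0]] [483.1 211.8   6. ]
lens (array([ 558.83639343, -357.25887935,  139.55400208]), np.float64(2.4418979294364043))
base top [ 561.58485289 -407.24799415    5.        ] base scene [ 567.52661734 -403.51818507    5.        ]
pan [810.70331654  54.77161242 100.        ]
pan [ 835.02571894 -114.05950243  100.        ]
pan [ 698.53760833 -131.37307403  100.        ]
pan [674.97534989  32.85777973 100.        ]
```

The plate measures 200 x 23.5 mm, as it should. The star mould's top centre is at (518,275) with yaw about 5.6°, and the lens is at about (559,-357,140). Next I look at the wrist view and set up a pose helper, because the lens tilt is best measured from close by.

```bash
cat >> h.py <<'E'
def go(p,x,y,z,n=None):
    """rows (tool axes: m, deg) from present pose to TCP p, axes x,y,z; straight line, even turn"""
    s=env.state(); P=np.array(s['eef_pos']); R=Ro.from_euler('xyz',s['tcp_rot'])
    G=Ro.from_matrix(np.c_[x,y,z]); w=(R.inv()*G).as_rotvec(); D=np.asarray(p)-P
    m=int(np.ceil(max(np.linalg.norm(D)/38,np.degrees(np.linalg.norm(w))/6.8,1))) if n is None else n
    print('d',D.round(1),'w',np.degrees(w).round(2),'rows',m,'t',round(s['t'],2))
    for i in range(m):
        Ri=R*Ro.from_rotvec(w*i/m)
        print(np.r_[(Ri.inv().apply(D/m)/1000).round(4),np.degrees(w/m).round(2)].tolist())
E
python3 - <<'E'
from h import *
W=cam('wrist'); s=env.state(); R=Ro.from_euler('xyz',s['tcp_rot']).as_matrix()
o=-W[2].T@W[3]; print(W[1]); print('cam in tool',R.T@(o-s['eef_pos'])); print('axes in tool (rows right,down,fwd)\n',(R.T@W[2].T).T.round(3)); print('TCP px',proj(W,s['eef_pos']))
E
```

```text
[[329.99086127   0.         279.97973551]
 [  0.         329.99086127 210.65907331]
 [  0.           0.           1.        ]]
cam in tool [ 8.36399291e+01 -1.39581732e-01 -1.69580087e+02]
axes in tool (rows right,down,fwd)
 [[-0.     1.    -0.001]
 [-0.956 -0.001 -0.292]
 [-0.292  0.     0.956]]
TCP px [280.09481578 264.38100768]
```

View pics/wrist0.png

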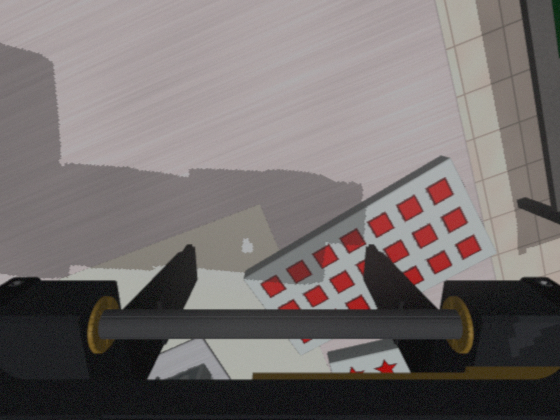

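The fingers fill the lower half of the wrist picture (v > 240), so the lens must appear at about v 120, along the tool's z. I go first to a waypoint, then on to a 45° view of the lens.

Run:
```python
from h import *
go([530,200,290],[0,1,0],[1,0,0],[0,0,-1])
```

```text
d [ 304.7 -382.9   75.6] w [-2.000e-02  1.000e-02  6.887e+01] rows 14 t 0.3
[-0.0302, -0.0177, -0.0054, -0.0, 0.0, 4.92]
[-0.0316, -0.015, -0.0054, -0.0, 0.0, 4.92]
[-0.0327, -0.0123, -0.0054, -0.0, 0.0, 4.92]
[-0.0337, -0.0094, -0.0054, -0.0, 0.0, 4.92]
[-0.0344, -0.0065, -0.0054, -0.0, 0.0, 4.92]
[-0.0348, -0.0035, -0.0054, -0.0, 0.0, 4.92]
[-0.035, -0.0005, -0.0054, -0.0, 0.0, 4.92]
[-0.0349, 0.0025, -0.0054, -0.0, 0.0, 4.92]
[-0.0345, 0.0055, -0.0054, -0.0, 0.0, 4.92]
[-0.0339, 0.0084, -0.0054, -0.0, 0.0, 4.92]
[-0.0331, 0.0113, -0.0054, -0.0, 0.0, 4.92]
[-0.032, 0.0141, -0.0054, -0.0, 0.0, 4.92]
[-0.0307, 0.0168, -0.0054, -0.0, 0.0, 4.92]
[-0.0291, 0.0193, -0.0054, -0.0, 0.0, 4.92]
```

Emit:
servo_tool:
  plan:
    - [-0.03, -0.018, -0.005, 0, 0, 4.9, 100]
    - [-0.032, -0.015, -0.005, 0, 0, 4.9, 100]
    - [-0.033, -0.012, -0.005, 0, 0, 4.9, 100]
    - [-0.034, -0.009, -0.005, 0, 0, 4.9, 100]
    - [-0.034, -0.006, -0.005, 0, 0, 4.9, 100]
    - [-0.035, -0.004, -0.005, 0, 0, 4.9, 100]
    - [-0.035, 0, -0.005, 0, 0, 4.9, 100]
    - [-0.035, 0.003, -0.005, 0, 0, 4.9, 100]

```text
t: 0.97
eef_pos: [401.5, 358.3, 253.8]
tcp_rot: [-3.139, 0.0, 2.07]
ft_force: [0.8, -0.1, 0.8]
opening: 0.999
```

Emit:
servo_tool:
  plan:
    - [-0.035, 0.006, -0.006, 0, 0, 5, 100]
    - [-0.034, 0.009, -0.006, 0, 0, 5, 100]
    - [-0.033, 0.011, -0.006, 0, 0, 5, 100]
    - [-0.032, 0.014, -0.006, 0, 0, 5, 100]
    - [-0.031, 0.017, -0.006, 0, 0, 5, 100]
    - [-0.029, 0.019, -0.006, 0, 0, 5, 100]

```text
t: 1.47
eef_pos: [532.6, 180.2, 292.1]
tcp_rot: [-3.14, 0.001, 1.519]
ft_force: [0.5, 0.4, -0.2]
opening: 0.997
```

Run:
```python
from h import *
a=.7071
go([559,-350,275],[0,a,-a],[1,0,0],[0,-a,-a])
```

```text
d [  26.4 -530.2  -17.1] w [ -1.23 -44.93  -2.78] rows 14 t 1.47
[-0.0377, 0.0038, 0.0013, -0.09, -3.21, -0.2]
[-0.0376, 0.0037, 0.0034, -0.09, -3.21, -0.2]
[-0.0374, 0.0036, 0.0055, -0.09, -3.21, -0.2]
[-0.037, 0.0034, 0.0076, -0.09, -3.21, -0.2]
[-0.0365, 0.0033, 0.0096, -0.09, -3.21, -0.2]
[-0.036, 0.0032, 0.0117, -0.09, -3.21, -0.2]
[-0.0353, 0.003, 0.0137, -0.09, -3.21, -0.2]
[-0.0345, 0.0029, 0.0156, -0.09, -3.21, -0.2]
[-0.0335, 0.0027, 0.0175, -0.09, -3.21, -0.2]
[-0.0325, 0.0026, 0.0194, -0.09, -3.21, -0.2]
[-0.0314, 0.0024, 0.0212, -0.09, -3.21, -0.2]
[-0.0302, 0.0023, 0.0229, -0.09, -3.21, -0.2]
[-0.0288, 0.0022, 0.0246, -0.09, -3.21, -0.2]
[-0.0274, 0.002, 0.0262, -0.09, -3.21, -0.2]
```

Emit:
servo_tool:
  plan:
    - [-0.038, 0.004, 0.001, 0, -3.2, -0.2, 100]
    - [-0.038, 0.004, 0.003, 0, -3.2, -0.2, 100]
    - [-0.037, 0.004, 0.005, 0, -3.2, -0.2, 100]
    - [-0.037, 0.003, 0.007, 0, -3.2, -0.2, 100]
    - [-0.036, 0.003, 0.009, 0, -3.2, -0.2, 100]
    - [-0.036, 0.003, 0.011, 0, -3.2, -0.2, 100]
    - [-0.035, 0.003, 0.013, 0, -3.2, -0.2, 100]
    - [-0.034, 0.003, 0.015, 0, -3.2, -0.2, 100]

```text
t: 2.13
eef_pos: [548.4, -137.2, 290.1]
tcp_rot: [-3.136, 0.465, 1.54]
ft_force: [0.2, 0.3, 0.1]
opening: 0.997
```

Run:
```python
from h import *
a=.7071
print(env.state()['joints'].round(2))
go([559,-350,275],[0,a,-a],[1,0,0],[0,-a,-a])
```

```text
[-0.15  0.34  1.67 -0.52  1.13  0.11]
d [  10.6 -212.8  -15.1] w [ -1.34 -18.34  -1.41] rows 6 t 2.13
[-0.0305, 0.003, 0.0181, -0.22, -3.06, -0.23]
[-0.0295, 0.0028, 0.0197, -0.22, -3.06, -0.23]
[-0.0284, 0.0026, 0.0213, -0.22, -3.06, -0.23]
[-0.0273, 0.0024, 0.0228, -0.22, -3.06, -0.23]
[-0.026, 0.0022, 0.0242, -0.22, -3.06, -0.23]
[-0.0247, 0.002, 0.0256, -0.22, -3.06, -0.23]
```

Emit:
servo_tool:
  plan:
    - [-0.03, 0.003, 0.017, 0, -3, -0.2, 100]
    - [-0.029, 0.003, 0.019, 0, -3, -0.2, 100]
    - [-0.028, 0.003, 0.02, 0, -3, -0.2, 100]
    - [-0.026, 0.003, 0.021, 0, -3, -0.2, 100]
    - [-0.02, 0.002, 0.019, 0, -3, -0.2, 100]
    - [-0.01, 0.002, 0.01, 0, -3, -0.2, 100]
    - [0, 0, 0, 0, 0, 0, 100]

```text
t: 2.72
eef_pos: [558.2, -329.9, 279.6]
tcp_rot: [-3.114, 0.796, 1.572]
ft_force: [-0.2, 0.2, -0.1]
opening: 1.0
```

Run:
```python
from h import *
import pickle
W=cam('wrist'); W2=cam('wrist'); pickle.dump(W2,open('v1.pkl','wb')); print(W[3]-W2[3], proj(W2,[559,-357,140])); print(env.state()['eef_pos'])
u,v=proj(W2,[559,-357,140]).astype(int)
x,y=max(u-70,0),max(v-60,0)
C=cv2.resize(W2[0][y:y+120,x:x+140],None,fx=5,fy=5,interpolation=cv2.INTER_CUBIC); print(x,y); cv2.imwrite('pics/v1.png',C); cv2.imwrite('pics/v1full.png',W2[0])
```

```text
[ 0.22117824 -0.02278631 -1.90435648] [285.41733067 114.06132747]
[ 558.5563902  -328.06014861  280.5874882 ]
215 54
```

View pics/v1.png

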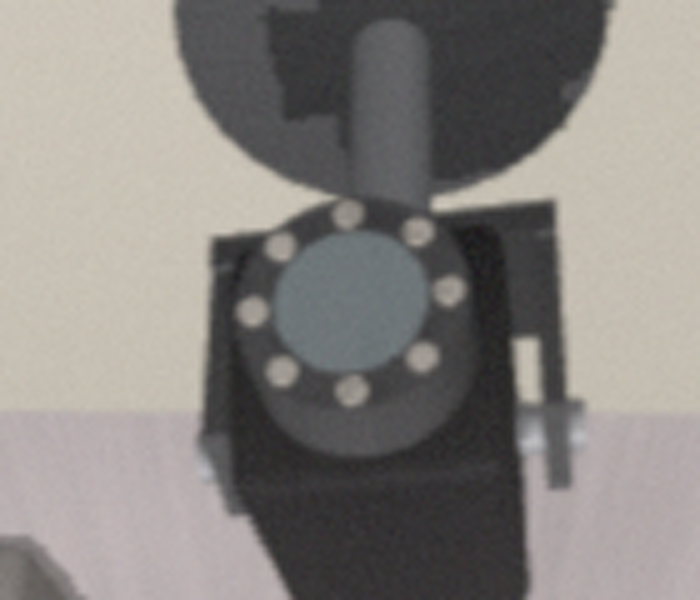

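The close view shows the lens with its 8 lamps (crop centre about (350,302)) and both hinge pins at crop (205,455) and (550,430). I shift sideways for a second view.

Emit:
servo_tool:
  plan:
    - [0, 0.035, 0, 0, 0, 0, 100]
    - [0, 0.035, 0, 0, 0, 0, 100]
    - [0, 0.03, 0, 0, 0, 0, 100]
    - [0, 0.01, 0, 0, 0, 0, 100]
    - [0, 0, 0, 0, 0, 0, 100]

```text
t: 3.23
eef_pos: [672.5, -323.5, 281.5]
tcp_rot: [-3.122, 0.782, 1.57]
ft_force: [-0.7, -1.2, -0.0]
opening: 1.0
```

```bash
cat > lens.py <<'E'
from h import *
import pickle
cam('wrist'); B=cam('wrist'); pickle.dump(B,open('v2.pkl','wb')); A=pickle.load(open('v1.pkl','rb'))
def lamps(c):
    u,v=proj(c,[559,-357,140]).astype(int); x,y=max(u-45,0),max(v-45,0)
    I=cv2.resize(c[0][y:y+90,x:x+90],None,fx=4,fy=4,interpolation=cv2.INTER_CUBIC).astype(int)
    m=((I[...,2]-I[...,0]>8)&(I[...,2]>110)).astype(np.uint8)
    n,l,s,ct=cv2.connectedComponentsWithStats(m)
    P=[ct[i]/4+[x-.375,y-.375] for i in range(1,n) if 60<s[i,4]<900]
    P=np.array(P); print(len(P),P.round(1).tolist(),[int(s[i,4]) for i in range(1,n)][:20]); return P
a,b=lamps(A),lamps(B)
def sel(P):
    m=np.median(P,0); k=np.argsort(np.linalg.norm(P-m,axis=1))[:8]; P=P[k]; c=P.mean(0); return P[np.argsort(np.arctan2(*(P-c).T[::-1]))]
a,b=sel(a),sel(b)
best=None
for s in range(8):
    r=[tri(A,p,B,q) for p,q in zip(a,np.roll(b,s,0))]; e=sum(k[1] for k in r)
    if best is None or e<best[0]: best=(e,[k[0] for k in r],[round(k[1],1) for k in r])
X=np.array(best[1]); C=X.mean(0); U,S,V=np.linalg.svd(X-C); n=V[2]*np.sign(V[2][1])
print('miss',best[2],'C',C.round(1),'radii',np.linalg.norm(X-C,axis=1).round(1),'resid',((X-C)@n).round(1))
print('n',n.round(3),'yaw',np.degrees(np.arctan2(n[1],n[0])),'tilt',np.degrees(np.arcsin(n[2])))
E
python3 lens.py
```

```text
12 [[284.1, 96.3], [298.2, 100.0], [270.6, 103.0], [304.5, 111.6], [265.0, 116.0], [299.1, 125.0], [271.0, 127.8], [285.1, 131.8], [321.6, 146.9], [322.0, 153.7], [327.6, 155.1], [256.0, 157.4]] [25869, 5668, 371, 368, 351, 396, 390, 1085, 364, 406, 404, 89, 1, 1, 216, 10, 274, 1, 1, 59]
6 [[169.9, 116.7], [163.6, 129.6], [138.2, 132.1], [150.5, 136.3], [111.8, 153.9], [111.8, 162.3]] [52678, 7, 345, 339, 345, 326, 20, 1, 43, 1, 23, 115, 1, 1, 6, 10, 259, 1, 1, 24]
miss [np.float64(34.5), np.float64(30.9), np.float64(17.7), np.float64(0.0), np.float64(0.0), np.float64(0.1)] C [ 565.6 -329.7  174.5] radii [42.1 50.6 18.1 41.7 34.9 35.3] resid [ 0.9 -1.1  0.7  1.5 -3.1  1.1]
n [-0.704  0.448 -0.551] yaw 147.55047364258348 tilt -33.44579858341362
```

Run:
```python
from h import *
import pickle
B=pickle.load(open('v2.pkl','rb')); print(proj(B,[559,-357,140]))
cv2.imwrite('pics/v2.png',cv2.resize(B[0][60:180,80:220],None,fx=5,fy=5,interpolation=cv2.INTER_CUBIC))
```

```text
[153.43306626 119.031126  ]
```

View pics/v2.png

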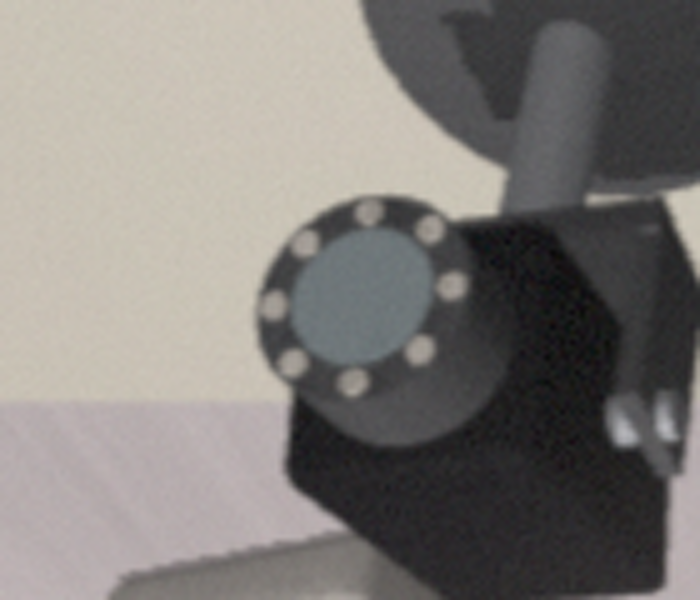

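The second view shows the same 8 lamps, now round the glass at crop (362,296). I pair them by seed points.

```bash
cat > lens.py <<'E'
from h import *
import pickle
A=pickle.load(open('v1.pkl','rb'));B=pickle.load(open('v2.pkl','rb'))
sa=np.array([(348,215),(418,232),(449,290),(422,356),(351,390),(282,372),(252,312),(281,248)])/5+[215-.4,54-.4]
sb=np.array([(369,212),(431,229),(452,286),(420,349),(352,382),(292,362),(273,305),(306,243)])/5+[80-.4,60-.4]
def ref(c,s):
    g=c[0].astype(float)[...,2]; v,u=np.mgrid[:420,:560]; out=[]
    for p in s:
        for _ in range(3):
            m=np.hypot(u-p[0],v-p[1])<3; w=np.clip(g-105,0,None)*m; p=np.array([(u*w).sum(),(v*w).sum()])/w.sum()
        out.append(p)
    return np.array(out)
a,b=ref(A,sa),ref(B,sb); print(abs(a-sa).max(),abs(b-sb).max())
r=[tri(A,p,B,q) for p,q in zip(a,b)]
X=np.array([k[0] for k in r]); C=X.mean(0); V=np.linalg.svd(X-C)[2]; n=V[2]*np.sign(V[2][1])
print('miss',[round(k[1],1) for k in r],'C',C.round(1),'radii',np.linalg.norm(X-C,axis=1).round(1),'resid',((X-C)@n).round(1))
print('n',n.round(3),'yaw',np.degrees(np.arctan2(n[1],n[0])),'tilt',np.degrees(np.arcsin(n[2])))
# check: hinge pins and base centre
print('pins v1',[(205/5+215,455/5+54),(550/5+215,430/5+54)],[onz(A,x/5+215,y/5+54,130).round(0) for x,y in((212,455),(565,427))])
E
python3 lens.py
```

```text
0.28040201005023846 0.368744662681479
miss [np.float64(0.3), np.float64(0.1), np.float64(0.0), np.float64(0.0), np.float64(0.0), np.float64(0.2), np.float64(0.1), np.float64(0.2)] C [ 558.3 -355.6  141. ] radii [16.5 16.7 16.5 16.5 16.6 16.5 16.5 16.5] resid [ 0.  -0.1 -0.   0.1  0.  -0.1 -0.1  0.1]
n [-0.139  0.965  0.222] yaw 98.16871830215284 tilt 12.852724109630161
pins v1 [(256.0, 145.0), (325.0, 140.0)] [array([ 531., -410.,  130.]), array([ 600., -401.,  130.])]
```

The lens fit is very consistent: all lamp radii are 16.5 mm with residuals up to 0.1 mm. Centre (558.3,-355.6,141.0), yaw 98.2°, tilt 12.9°, and the hinge pins agree at about 97.4°. Now back to above the star mould.

Run:
```python
from h import *
s,c=np.sin(np.radians(5.6)),np.cos(np.radians(5.6))
go([518,275,240],[-s,c,0],[c,s,0],[0,0,-1])
```

```text
d [-152.6  598.8  -41.6] w [-3.35 44.77 -5.83] rows 17 t 3.33
[0.0267, -0.0095, -0.0229, -0.2, 2.63, -0.34]
[0.0278, -0.0093, -0.0217, -0.2, 2.63, -0.34]
[0.0288, -0.009, -0.0204, -0.2, 2.63, -0.34]
[0.0298, -0.0088, -0.0191, -0.2, 2.63, -0.34]
[0.0307, -0.0085, -0.0177, -0.2, 2.63, -0.34]
[0.0315, -0.0083, -0.0164, -0.2, 2.63, -0.34]
[0.0323, -0.008, -0.0149, -0.2, 2.63, -0.34]
[0.033, -0.0078, -0.0134, -0.2, 2.63, -0.34]
[0.0336, -0.0075, -0.0119, -0.2, 2.63, -0.34]
[0.0341, -0.0073, -0.0104, -0.2, 2.63, -0.34]
[0.0346, -0.0071, -0.0089, -0.2, 2.63, -0.34]
[0.035, -0.0068, -0.0073, -0.2, 2.63, -0.34]
[0.0354, -0.0066, -0.0057, -0.2, 2.63, -0.34]
[0.0356, -0.0064, -0.0041, -0.2, 2.63, -0.34]
[0.0358, -0.0061, -0.0024, -0.2, 2.63, -0.34]
[0.0359, -0.0059, -0.0008, -0.2, 2.63, -0.34]
[0.036, -0.0057, 0.0008, -0.2, 2.63, -0.34]
```

Emit:
servo_tool:
  plan:
    - [0.027, -0.01, -0.023, -0.2, 2.6, -0.3, 100]
    - [0.028, -0.009, -0.022, -0.2, 2.6, -0.3, 100]
    - [0.029, -0.009, -0.02, -0.2, 2.6, -0.3, 100]
    - [0.03, -0.009, -0.019, -0.2, 2.6, -0.3, 100]
    - [0.031, -0.009, -0.018, -0.2, 2.6, -0.3, 100]
    - [0.031, -0.008, -0.016, -0.2, 2.6, -0.3, 100]
    - [0.032, -0.008, -0.015, -0.2, 2.6, -0.3, 100]
    - [0.033, -0.008, -0.013, -0.2, 2.6, -0.3, 100]

```text
t: 4.0
eef_pos: [585.4, -32.3, 264.5]
tcp_rot: [-3.124, 0.398, 1.607]
ft_force: [0.0, -0.1, -0.0]
opening: 0.997
```

Emit:
servo_tool:
  plan:
    - [0.034, -0.008, -0.012, -0.2, 2.6, -0.3, 80]
    - [0.034, -0.007, -0.01, -0.2, 2.6, -0.3, 70]
    - [0.035, -0.007, -0.009, -0.2, 2.6, -0.3, 55]
    - [0.035, -0.007, -0.007, -0.2, 2.6, -0.3, 55]
    - [0.035, -0.007, -0.006, -0.2, 2.6, -0.3, 55]
    - [0.03, -0.006, -0.004, -0.2, 2.6, -0.3, 55]
    - [0.02, -0.006, -0.002, -0.2, 2.6, -0.3, 55]
    - [0.01, 0, 0, 0, 0, 0, 55]

```text
t: 4.67
eef_pos: [509.1, 218.3, 260.4]
tcp_rot: [3.139, 0.055, 1.645]
ft_force: [-0.6, -0.8, 0.1]
opening: 0.558
```

Run:
```python
from h import *
s,c=np.sin(np.radians(5.6)),np.cos(np.radians(5.6))
go([518,275,240],[-s,c,0],[c,s,0],[0,0,-1])
```

```text
d [  8.9  56.7 -20.4] w [ 0.09  3.16 -1.36] rows 2 t 4.67
[0.0285, 0.0065, 0.0087, 0.05, 1.58, -0.68]
[0.0282, 0.0069, 0.0094, 0.05, 1.58, -0.68]
```

Emit:
servo_tool:
  plan:
    - [0.028, 0.007, 0.009, 0, 1.6, -0.7, 55]
    - [0.024, 0.006, 0.009, 0, 1.5, -0.7, 55]
    - [0, 0, 0, 0, 0, 0, 55]

```text
t: 4.92
eef_pos: [515.8, 272.3, 242.3]
tcp_rot: [3.137, 0.001, 1.67]
ft_force: [-0.2, 0.3, -0.3]
opening: 0.553
```

Run:
```python
from h import *
s,c=np.sin(np.radians(5.6)),np.cos(np.radians(5.6))
W=cam('wrist'); I=W[0].copy()
yv=np.array([-s,c,0]);xv=np.array([c,s,0])
for a,b in((100,12),(100,-12),(-100,12),(-100,-12)):
    p=proj(W,np.array([518.3,275.4,126])+a*yv+b*xv); print(p); cv2.circle(I,tuple(int(k) for k in p.round()),3,(0,255,0),1)
cv2.imwrite('pics/g.png',I)
go([518,275,240],[-s,c,0],[c,s,0],[0,0,-1])
```

```text
[298.43360759  84.43606534]
[268.83653538  84.39706295]
[294.93510689 300.5586907 ]
[270.65262679 300.60178894]
d [ 2.3  4.1 -2.9] w [0.28 0.13 0.05] rows 1 t 4.97
[0.0038, 0.0027, 0.0029, 0.28, 0.13, 0.05]
```

View pics/g.png

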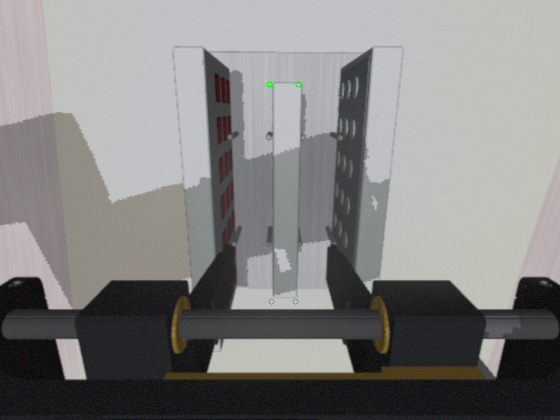

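The mould's top edge shows at u 272–299, about 2 px to the right of my prediction, so its centre is near x 520. The open fingers straddle it and clear the neighbours. I descend with a +4 mm tool-y correction.

Emit:
servo_tool:
  plan:
    - [0.003, 0.004, 0.02, 0.2, 0, 0, 55]
    - [0, 0, 0.035, 0, 0, 0, 55]
    - [0, 0, 0.035, 0, 0, 0, 55]
    - [0, 0, 0.025, 0, 0, 0, 55]
    - [0, 0, 0.01, 0, 0, 0, 55]
    - [0, 0, 0, 0, 0, 0, 55]

```text
t: 5.47
eef_pos: [520.4, 268.4, 119.0]
tcp_rot: [3.133, 0.008, 1.667]
ft_force: [-0.3, -0.2, 0.0]
opening: 0.55
```

Run:
```python
from h import *
s,c=np.sin(np.radians(5.6)),np.cos(np.radians(5.6))
go([520,275.4,89],[-s,c,0],[c,s,0],[0,0,-1],1)
```

```text
d [ -0.4   7.  -30. ] w [ 0.48  0.49 -0.11] rows 1 t 5.47
[0.0073, 0.0001, 0.03, 0.48, 0.49, -0.11]
```

Emit:
servo_tool:
  plan:
    - [0.005, 0, 0.014, 0.3, 0.3, 0, 55]
    - [0.002, 0, 0.01, 0.2, 0.2, 0, 55]
    - [0, 0, 0.005, 0, 0, 0, 55]
    - [0, 0, 0, 0, 0, 0, 55]

```text
t: 5.8
eef_pos: [521.5, 275.2, 91.5]
tcp_rot: [3.138, -0.001, 1.665]
ft_force: [-0.6, -0.7, -0.2]
opening: 0.546
```

Run:
```python
from h import *
s,c=np.sin(np.radians(5.6)),np.cos(np.radians(5.6))
go([520,275.4,89],[-s,c,0],[c,s,0],[0,0,-1],1)
```

```text
d [-1.5  0.2 -2.5] w [ 0.2  -0.08 -0.18] rows 1 t 5.8
[0.0004, -0.0015, 0.0025, 0.2, -0.08, -0.18]
```

Good. Close the gripper.

Emit:
servo_tool:
  plan:
    - [0, -0.0015, 0.002, 0.2, 0, -0.2, 0]
    - [0, 0, 0, 0, 0, 0, 0]
    - [0, 0, 0, 0, 0, 0, 0]
    - [0, 0, 0, 0, 0, 0, 0]
    - [0, 0, 0, 0, 0, 0, 0]
    - [0, 0, 0, 0, 0, 0, 0]

```text
t: 6.3
eef_pos: [520.7, 275.5, 91.5]
tcp_rot: [3.139, -0.002, 1.67]
ft_force: [0.0, -0.2, -3.2]
opening: 0.252
```

Opening 0.252 is 24 mm, so the plate is gripped. Now I lift straight up.

Emit:
servo_tool:
  plan:
    - [0, 0, -0.008, 0, 0, 0, 0]
    - [0, 0, -0.015, 0, 0, 0, 0]
    - [0, 0, -0.02, 0, 0, 0, 0]
    - [0, 0, -0.02, 0, 0, 0, 0]
    - [0, 0, -0.025, 0, 0, 0, 0]
    - [0, 0, -0.025, 0, 0, 0, 0]
    - [0, 0, -0.03, 0, 0, 0, 0]
    - [0, 0, -0.025, 0, 0, 0, 0]

```text
t: 6.97
eef_pos: [517.6, 273.8, 263.2]
tcp_rot: [-3.132, 0.002, 1.669]
ft_force: [0.5, 0.8, -2.7]
opening: 0.253
```

Emit:
servo_tool:
  plan:
    - [0, 0, -0.02, 0, 0, 0, 0]
    - [0, 0, -0.012, 0, 0, 0, 0]
    - [0, 0, 0, 0, 0, 0, 0]
    - [0, 0, 0, 0, 0, 0, 0]

```text
t: 7.3
eef_pos: [517.7, 273.8, 304.4]
tcp_rot: [-3.141, -0.001, 1.669]
ft_force: [0.2, 0.3, -3.5]
opening: 0.25
```

```bash
cat > tgt.py <<'E'
from h import *
C=np.array([558.3,-355.6,141.0]); y,t=np.radians(98.0),np.radians(12.85)
n=np.array([np.cos(y)*np.cos(t),np.sin(y)*np.cos(t),np.sin(t)])
mz=np.array([-np.cos(y)*np.sin(t),-np.sin(y)*np.sin(t),np.cos(t)]); mx=-n; my=np.cross(mz,mx)
SC=C+250*n; O=SC-12*mx-46*mz; TCP=O+85.5*mz
tx,ty,tz=np.cross(mx,-mz),mx,-mz
E
python3 - <<'E'
from tgt import *
print(TCP, O, tx,ty,tz); go(TCP+[0,0,30],tx,ty,tz)
W=cam('wrist');cv2.imwrite('pics/l.png',W[0]); T=cam('scene');cv2.imwrite('pics/l2.png',T[0])
E
```

```text
[ 523.97245319 -111.34681276  237.77938857] [521.32605608 -92.5167189  154.42068088] [9.90268069e-01 1.39173101e-01 3.46944695e-18] [ 0.1356876  -0.96546744 -0.22239939] [-0.03095201  0.22023502 -0.97495565]
d [   6.2 -385.2  -36.7] w [10.16  9.84 87.25] rows 13 t 7.3
[-0.0295, -0.0024, 0.0028, 0.78, 0.76, 6.71]
[-0.0296, 0.0011, 0.0024, 0.78, 0.76, 6.71]
[-0.0293, 0.0046, 0.002, 0.78, 0.76, 6.71]
[-0.0286, 0.008, 0.0015, 0.78, 0.76, 6.71]
[-0.0275, 0.0113, 0.001, 0.78, 0.76, 6.71]
[-0.026, 0.0144, 0.0005, 0.78, 0.76, 6.71]
[-0.0242, 0.0174, -0.0001, 0.78, 0.76, 6.71]
[-0.022, 0.0201, -0.0006, 0.78, 0.76, 6.71]
[-0.0194, 0.0225, -0.0012, 0.78, 0.76, 6.71]
[-0.0167, 0.0246, -0.0017, 0.78, 0.76, 6.71]
[-0.0137, 0.0264, -0.0023, 0.78, 0.76, 6.71]
[-0.0104, 0.0277, -0.0028, 0.78, 0.76, 6.71]
[-0.0071, 0.0287, -0.0033, 0.78, 0.76, 6.71]
```

View pics/l2.png

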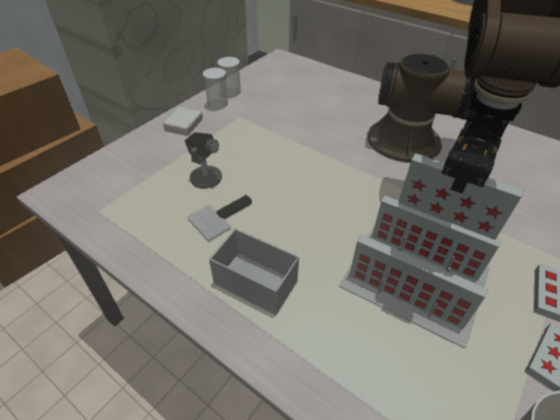

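The star mould hangs free in the gripper with its underside at about 219 mm, and its neighbours are undisturbed. I move to just above the showing pose at a gentler rate, in 20 rows.

Run:
```python
from tgt import *
go(TCP+[0,0,20],tx,ty,tz,20)
```

```text
d [   6.3 -385.2  -45.8] w [10.12  9.91 87.24] rows 20 t 7.4
[-0.0192, -0.0016, 0.0023, 0.51, 0.5, 4.36]
[-0.0193, -0.0001, 0.0021, 0.51, 0.5, 4.36]
[-0.0192, 0.0014, 0.002, 0.51, 0.5, 4.36]
[-0.0191, 0.0029, 0.0018, 0.51, 0.5, 4.36]
[-0.0188, 0.0043, 0.0016, 0.51, 0.5, 4.36]
[-0.0185, 0.0058, 0.0014, 0.51, 0.5, 4.36]
[-0.018, 0.0072, 0.0012, 0.51, 0.5, 4.36]
[-0.0174, 0.0085, 0.0009, 0.51, 0.5, 4.36]
[-0.0167, 0.0098, 0.0007, 0.51, 0.5, 4.36]
[-0.0159, 0.0111, 0.0005, 0.51, 0.5, 4.36]
[-0.015, 0.0123, 0.0002, 0.51, 0.5, 4.36]
[-0.0141, 0.0134, -0.0, 0.51, 0.5, 4.36]
[-0.013, 0.0144, -0.0002, 0.51, 0.5, 4.36]
[-0.0119, 0.0153, -0.0005, 0.51, 0.5, 4.36]
[-0.0107, 0.0162, -0.0007, 0.51, 0.5, 4.36]
[-0.0094, 0.0169, -0.001, 0.51, 0.5, 4.36]
[-0.0081, 0.0176, -0.0012, 0.51, 0.5, 4.36]
[-0.0067, 0.0182, -0.0014, 0.51, 0.5, 4.36]
[-0.0053, 0.0186, -0.0016, 0.51, 0.5, 4.36]
[-0.0038, 0.0189, -0.0018, 0.51, 0.5, 4.36]
```

Emit:
servo_tool:
  plan:
    - [-0.012, -0.001, 0, 0.3, 0.3, 3, 0]
    - [-0.019, 0, 0.001, 0.5, 0.5, 4.3, 0]
    - [-0.019, 0.001, 0.002, 0.5, 0.5, 4.3, 0]
    - [-0.019, 0.003, 0.002, 0.5, 0.5, 4.3, 0]
    - [-0.019, 0.004, 0.002, 0.5, 0.5, 4.3, 0]
    - [-0.018, 0.006, 0.001, 0.5, 0.5, 4.3, 0]
    - [-0.018, 0.007, 0.001, 0.5, 0.5, 4.3, 0]
    - [-0.017, 0.008, 0.001, 0.5, 0.5, 4.3, 0]

```text
t: 8.07
eef_pos: [518.3, 125.7, 277.9]
tcp_rot: [-3.042, -0.033, 1.071]
ft_force: [-0.3, 0.3, -3.3]
opening: 0.249
```

Emit:
servo_tool:
  plan:
    - [-0.017, 0.01, 0.001, 0.5, 0.5, 4.3, 0]
    - [-0.016, 0.011, 0, 0.5, 0.5, 4.3, 0]
    - [-0.015, 0.012, 0, 0.5, 0.5, 4.3, 0]
    - [-0.014, 0.013, 0, 0.5, 0.5, 4.3, 0]
    - [-0.013, 0.014, 0, 0.5, 0.5, 4.3, 0]
    - [-0.012, 0.015, 0, 0.5, 0.5, 4.3, 0]
    - [-0.01, 0.015, 0, 0.5, 0.5, 4.3, 0]
    - [-0.006, 0.01, 0, 0.4, 0.4, 3, 0]

```text
t: 8.73
eef_pos: [515.1, -27.0, 248.4]
tcp_rot: [-2.944, -0.001, 0.456]
ft_force: [-0.1, 0.6, -3.3]
opening: 0.252
```

Run:
```python
from tgt import *
go(TCP,tx,ty,tz,8)
```

```text
d [  8.9 -84.3 -10.6] w [ 1.51  3.75 17.74] rows 8 t 8.73
[-0.0037, 0.01, -0.0007, 0.19, 0.47, 2.22]
[-0.0033, 0.0101, -0.0007, 0.19, 0.47, 2.22]
[-0.0029, 0.0103, -0.0008, 0.19, 0.47, 2.22]
[-0.0024, 0.0104, -0.0008, 0.19, 0.47, 2.22]
[-0.002, 0.0104, -0.0009, 0.19, 0.47, 2.22]
[-0.0016, 0.0105, -0.0009, 0.19, 0.47, 2.22]
[-0.0012, 0.0106, -0.001, 0.19, 0.47, 2.22]
[-0.0008, 0.0106, -0.001, 0.19, 0.47, 2.22]
```

Emit:
servo_tool:
  plan:
    - [-0.004, 0.01, -0.001, 0.2, 0.5, 2.2, 0]
    - [-0.003, 0.01, -0.001, 0.2, 0.5, 2.2, 0]
    - [-0.003, 0.01, -0.001, 0.2, 0.5, 2.2, 0]
    - [-0.002, 0.01, -0.001, 0.2, 0.5, 2.2, 0]
    - [-0.002, 0.01, -0.001, 0.2, 0.5, 2.2, 0]
    - [-0.002, 0.01, -0.001, 0.2, 0.5, 2.2, 0]
    - [-0.001, 0.009, -0.001, 0.2, 0.4, 2, 0]
    - [0, 0, 0, 0, 0, 0, 0]

```text
t: 9.4
eef_pos: [520.2, -105.7, 234.8]
tcp_rot: [-2.913, 0.005, 0.156]
ft_force: [0.2, 0.7, -2.4]
opening: 0.251
```

Run:
```python
from tgt import *
go(TCP,tx,ty,tz,2)
```

```text
d [ 3.8 -5.6  3. ] w [-0.23  0.49  0.83] rows 2 t 9.4
[0.0014, 0.0027, -0.0022, -0.12, 0.25, 0.41]
[0.0014, 0.0027, -0.0022, -0.12, 0.25, 0.41]
```

Emit:
servo_tool:
  plan:
    - [0.0015, 0.003, -0.002, -0.1, 0.2, 0.4, 0]
    - [0.0015, 0.0025, -0.002, -0.1, 0.2, 0.4, 0]
    - [0, 0, 0, 0, 0, 0, 0]
    - [0, 0, 0, 0, 0, 0, 0]
    - [0, 0, 0, 0, 0, 0, 0]

```text
t: 9.82
eef_pos: [524.7, -111.7, 238.1]
tcp_rot: [-2.917, 0.0, 0.14]
ft_force: [-0.1, 0.3, -3.0]
opening: 0.25
```

Run:
```python
from tgt import *
go(TCP,tx,ty,tz,1); print(env.state()['qvel'].round(4),env.state()['opening'])
out=[]
S=cam('scene');T=cam('top')
P=[O+a*my+b*mx+h*mz for h in(0,120) for b in(-12,12) for a in(-100,100)]
for c,nm in((S,'S'),(T,'T')):
    I=cv2.convertScaleAbs(c[0],alpha=1.5)
    q=[proj(c,p) for p in P]; x,y=(np.min(q,0)-45).astype(int); x,y=max(x,0),max(y,0)
    k=4; I=cv2.resize(I[y:y+150,x:x+190],None,fx=k,fy=k,interpolation=cv2.INTER_CUBIC)
    for p in q: cv2.circle(I,tuple(int(v) for v in (p-[x,y])*k+k/2),5,(0,255,0),1)
    print(nm,x,y,I.shape,np.round(q,1).tolist()); cv2.imwrite(f'pics/f{nm}.png',I)
```

```text
d [-0.7  0.3 -0.3] w [-0.01  0.02 -0.  ] rows 1 t 9.82
[-0.0006, -0.0003, 0.0004, -0.01, 0.02, -0.0]
[ 0.007  -0.0043  0.0015 -0.0006  0.0002 -0.0008] 0.250124511394804
S 220 65 (600, 760, 3) [[318.6, 151.2], [283.9, 195.4], [310.7, 150.2], [275.4, 193.7], [312.7, 111.2], [274.3, 153.5], [304.3, 110.6], [265.3, 152.2]]
T 233 150 (600, 760, 3) [[278.1, 295.2], [278.3, 209.4], [288.4, 295.4], [288.1, 210.0], [291.4, 291.0], [291.0, 195.9], [302.9, 291.3], [301.9, 196.6]]
```

View pics/fS.png

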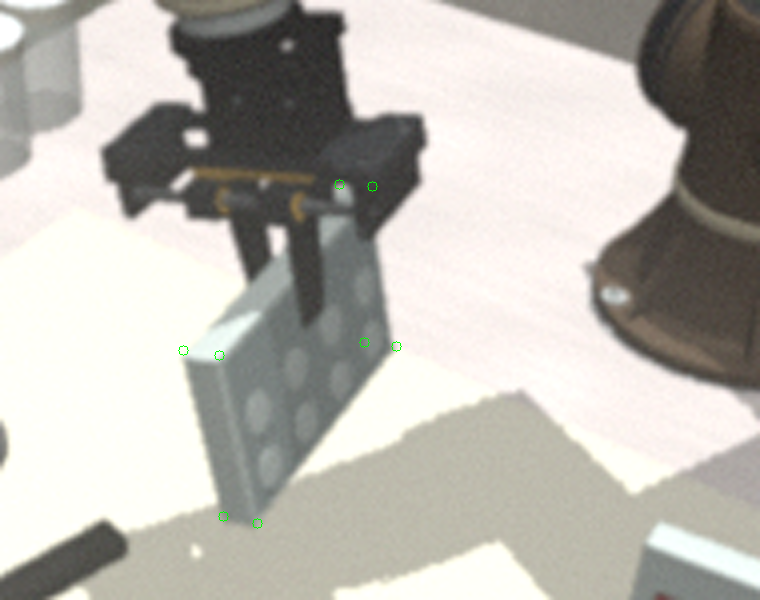

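View pics/fT.png

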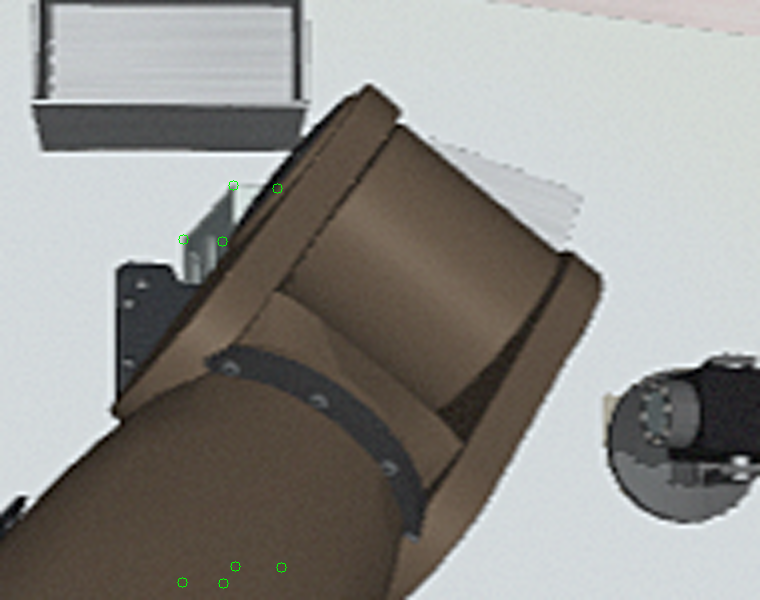

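Both pictures agree with the predicted plate corners to about 1 px (a few mm). The plate hangs level with its cavity face towards the lens, and the pan, scraper and camera have not moved. A few still rows, then I hand it in.

Emit:
servo_tool:
  plan:
    - [0, 0, 0, 0, 0, 0, 0]
    - [0, 0, 0, 0, 0, 0, 0]
    - [0, 0, 0, 0, 0, 0, 0]
    - [0, 0, 0, 0, 0, 0, 0]
    - [0, 0, 0, 0, 0, 0, 0]
    - [0, 0, 0, 0, 0, 0, 0]

```text
t: 10.42
eef_pos: [524.5, -110.8, 238.1]
tcp_rot: [-2.917, 0.001, 0.141]
ft_force: [-0.4, 0.3, -2.4]
opening: 0.254
```

Run:
```python
from tgt import *
go(TCP,tx,ty,tz,1); s=env.state(); print(s['qvel'].round(4),s['opening'],s['ft_force'])
print(env.job_done())
```

```text
d [-0.5 -0.5 -0.3] w [-0.02  0.06  0.08] rows 1 t 10.42
[-0.0006, 0.0005, 0.0002, -0.02, 0.06, 0.08]
[ 0.0016  0.001   0.0006 -0.0011 -0.0004 -0.0005] 0.25361454867469346 [-0.38990951  0.25325541 -2.44342537]
the job is handed in; nothing more can be done
None
```

I took the star mould out of the middle slot and held it in front of the inspection camera, cavity side towards the lens. I handed the job in at about 10.4 s of the 35 s. The hand-in reported no verdict.

- **Lens:** measured from its 8 lamps in two close wrist views, with residuals of 0.1 mm or less. It tips up 12.9° and looks along yaw 98°; the hinge pins gave about 97.4°.
- **Final pose:** the gripper stood within 1 mm and 0.1° of the pose worked out for 250 mm in front of the glass. Joint speeds were below 0.002 rad/s, with the 24 mm plate still in the grip (opening 0.25).
- **Check on the mould itself:** its corners in the scene picture lay within about 1.5 px (a few mm) of the prediction, with the cavity face towards the camera. In the top view the arm hid most of it, but the end still visible agreed.
- **Bystanders:** by eye, the pan, scraper and camera were where they had been in the last pictures, and the big moulds were undisturbed after the lift. I did not re-measure their positions.

No check failed. The mould's top centre was about 2 mm off my first estimate; I corrected that before gripping.

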